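# Vent the vacuum chamber and hold its sprung lid open at 50 degrees

### The arm

A 6-joint arm with a two-finger parallel gripper is mounted at the origin on a cart in front of the work surface, level with it; the furniture and walls round the work are solid. World frame = base frame: x ahead of the robot, y to its left, z up, the work surface at z = 0. Lengths are in mm, angles in rad, forces in N, time in s.
With the tool pointing down it reaches from about 325 to 875 mm from the base axis. Payload 4.4 kg.
Tool frame: the origin (TCP) lies on the mounting face of the last link; the fingertips stand 173 mm ahead of it and the grasp point (between the pads) lies 155 mm ahead of it; y points along the fingers, x is the direction in which the jaws open and shut, and the axes are right-handed (so a half turn about y gives the same grasp; the last joint's range is limited). The gripper opens to 85 mm and grips with 20 to 120 N. Pads are 22 mm wide; open, the fingers measure 114 mm over their backs; the gripper's body (76 mm by 85 mm) begins 54 mm behind the grasp point. The pads swing forward as they close: fully open they stand 13 mm farther back than shut.
Start: joints at [-1.474, 0.207, 1.542, -0, 1.393, -0.15], TCP at [141.019, -557.443, 404.682] pointing down, gripper open.
Joint ranges: [-2.73, 2.73], [-0.86, 2.22], [0.23, 2.46], [-1.11, 4.25], [0.08, 2.63], [-2.82, 2.82]. Speed limits (rad/s): [2.79, 2.79, 3.14, 3.14, 3.14, 3.14].

### API

Orientations are given as a unit quaternion [w, x, y, z].
In Python, from cell import r gives the robot as it stands.
- The arm moves only by the shell command python3 -m crank 'ROWS' [FORCE]. ROWS is JSON, a list of rows, each a list of 7 numbers: the finger opening in cm, from 0 to 8.54, then the shift along the tool's x, y, z in cm, then the turn, a rotation vector about the tool's x, y, z in degrees. In form: [[hand, tx, ty, tz, rx, ry, rz], ...]. A call has exactly 10 rows; each row shifts and turns the commanded pose from where the row before left it, along the tool's axes as they then stand; what a row does not reach is not made up. A row lasts 1/12 s, in which the tool goes at most 41.7 mm and 7.16 degrees, less where a joint would pass 70% of its speed; a pose out of reach is approached as far as the arm can. A call with a gripper value outside its range is refused whole. The fingers move at their own pace and stop on an object; FORCE is the grip in N (left out, the last holds). Time passes only in rows, so rows that do not move let the fingers close, or fill a call up. It gives the time, the measured TCP pose, the force and the opening at its end, in the units of the state.
- r.get_state(): the state, without advancing time (a new reading comes with each control period).
- r.get_image(name): name is "scene" or "top" or "wrist"; returns the picture (480x640x3 uint8, red, green, blue); there is no depth.
- r.calibration(name): a dict with "fx", "fy", "cx", "cy" (pixels), "R" (3x3) and "t" (3): a world point X has camera coordinates R X + t. Camera axes: x right, y down, z forward; pixel columns grow to the right and rows downward; lengths in mm; the calibration is good to about 2 mm. A picture is of the moment at which its call begins: read the wrist's pose just before it. calibration takes no time and is no camera call; for the wrist camera it gives the pose at the moment of the call.
- r.job_done(): hands the job in, once; it reports no verdict.
The state is a dict: "time": time; "joint_pos": joint angles; "joint_velocities": joint speeds; "joint_efforts": joint torques, N m; "position": TCP position; "ee_rot": TCP orientation; "wrist_force": force on the tool from outside, world axes, zero at the start; "wrist_torque": the same for the moment, N m; "grip_width": opening from 0.0 (shut) to 1.0 (fully open).
Only numpy, scipy, OpenCV 4.12 (cv2) and the standard library are available. Lean on these libraries where they do the work, as an engineer would, in place of code of your own. Each camera call takes 0.05 s, during which the arm holds its last target. There are 200 camera calls.

### The job

Vent the vacuum chamber first, with its lid still shut: turn the small handwheel anticlockwise (seen from above) until the white pointer on it stands over the white mark on the plate below it. Then lift the lid by its handle bar and hold it open at 50 degrees from shut, so that the dish inside can be inspected; the lid springs shut if let go, so finish while still holding it steady there with the gripper. Leave the wheel at its mark and do not disturb the bottle, the jar and the timer nearby.

Things in the scene. Friction and masses are not known exactly. Their poses are not given: they have to be found in the camera images.
- chamber: Fixed aluminium box 180 (x) x 220 (y) x 100 mm high, with a flat 10 mm lid (top at 111 mm). Origin: centre of its underside, on the worktop. Its x axis points from the handle side (near the robot) to the hinge side, y to its left, z up; it stands turned up to 0.25 rad either way. The vent valve stands at its right (-y), piped to it.
- lid (a joint): Opening angle of the lid, rad: 0 shut, grows as the handle goes up, stop at 1.4. 50 degrees = 0.873. The hinge is sprung and the lid (about 0.5 kg) heavy, so it always closes by itself; holding takes about 3 to 4.5 N at the handle bar, square to the lid.
- lid_hinge (a point): Point on the lid's hinge axis (which runs along the chamber's y), midway across its width, at the back; 95 mm behind the chamber's centre, 106 mm above the worktop.
- lid_handle (a point): Middle of the lid's handle: a round steel bar 12 mm thick, 100 mm long, parallel to the hinge axis, 235 mm from it in the lid's plane, 106 mm above the worktop when shut. Two 10 mm arms at its ends hold it 50 mm in front of the lid's front edge; between them, above and below, space is free. The round bar can turn between fingers as the lid rises.
- wheel (a joint): Angle of the vent handwheel about its upright axis, rad, growing anticlockwise seen from above: at 0 the pointer points along the chamber's +x (away from the robot, shut), at 3.14 along -x, over the mark (open). Starts between 0 and 0.6; stops at -0.05 and 4.6. Stays where it is left (friction about 0.05 N m).
- wheel_center (a point): Centre of the vent handwheel: solid black fluted disc, 50 mm diameter, 18 mm thick, axis upright, 109 mm above the worktop (half-way through it), 20 mm in front (-x) and 205 mm right (-y) of the chamber's centre. A 4 mm nut and the pointer rib stand on top. 45 mm under it, round the stem, is an 88 mm plate with one white mark on its -x side. The chamber's wall is 95 mm from the axis.
- white_bottle: Bystander: white plastic bottle with screw cap, 60 mm diameter, 108 mm high, standing to the right of the valve; origin at the centre of its underside. Behind it the tall overhead stirrer with a lab jack and beaker stands fixed (about x above 0.57, y -0.17 to -0.50, over 0.9 m high): reach the chamber from in front of it, not across it.
- glass_jar: Bystander: square amber jar with pale cap, 68 x 68 x 126 mm, standing to the left of the chamber; origin at the centre of its underside.
- timer: Bystander: small white timer, 66 x 66 x 20 mm, lying near the front edge; origin at the centre of its underside.

How it is judged:
By the outcome, as a careful person would: the job done as asked, in the order asked, and still so for the second after the job is handed in, while the arm keeps its last pose, push and grip.
It also fails if it takes over 67 s, if anything falls off the work surface, if the arm or the gripper's body presses on something with over 40 N, if the wrist force passes 120 N, or if a joint passes its speed limit or range.

## Working session

There is one attempt and no reset: what is moved stays moved. The work goes in short steps, Python scripts to look and compute and a shell command to move; the robot and the scene stay as the last step left them, time stands still between calls to the robot, and variables do not carry over. Pictures are saved under pics/ and viewed, about 8 in all and at most 12, crops included, and the job is handed in when it is done.

```bash
mkdir -p pics; ls; python3 - <<'E'
from cell import r
import cv2,numpy as np
s=r.get_state();print({k:np.round(v,3).tolist() for k,v in s.items()})
for n in("scene","top"):
    cv2.imwrite(f"pics/{n}0.png",r.get_image(n)[:,:,::-1])
    c=r.calibration(n);print(n,{k:np.round(v,3).tolist() for k,v in c.items()})
E
```

```text
pics
{'time': 0.0, 'joint_pos': [-1.474, 0.207, 1.543, 0.0, 1.394, -0.151], 'joint_velocities': [0.001, 0.001, 0.0, 0.001, -0.001, 0.001], 'joint_efforts': [-0.001, -38.304, -29.16, -0.0, 0.011, -0.0], 'position': [140.98, -557.069, 403.486], 'ee_rot': [0.559, -0.557, 0.435, -0.434], 'wrist_force': [-0.147, 0.359, 0.595], 'wrist_torque': [-0.024, -0.006, -0.018], 'grip_width': 1.004}
scene {'fx': 567.777, 'fy': 567.777, 'cx': 319.826, 'cy': 238.199, 'R': [[-0.589, -0.808, 0.01], [-0.492, 0.349, -0.798], [0.641, -0.475, -0.603]], 't': [418.579, 292.844, 1116.055]}
top {'fx': 616.501, 'fy': 616.501, 'cx': 310.485, 'cy': 233.542, 'R': [[-0.026, -1.0, 0.004], [-0.989, 0.025, -0.146], [0.146, -0.007, -0.989]], 't': [122.327, 570.479, 1695.958]}
```

View pics/top0.png

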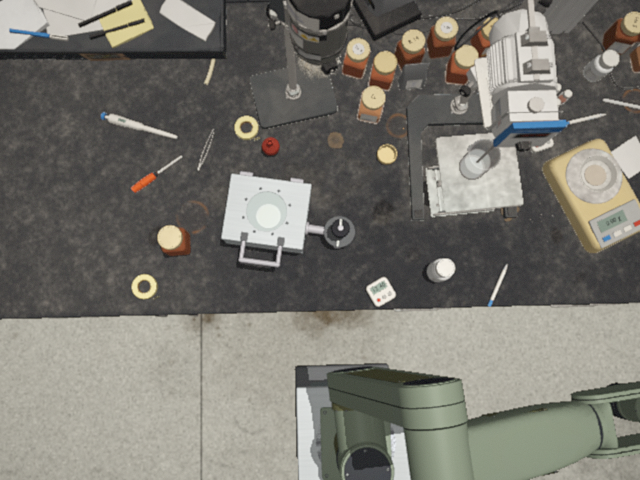

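View pics/scene0.png

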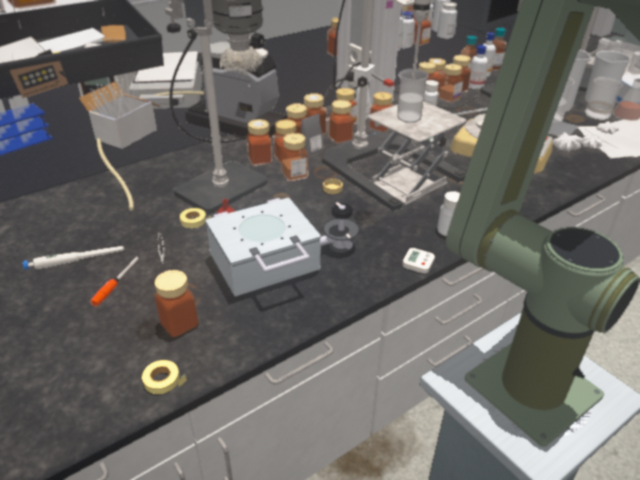

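The top view shows the chamber lid (corners about (231,175), (311,180), (305,252), (223,245)), the handle near (260,264) and the wheel near (340,230). The timer is at (380,291), the bottle at (440,270) and the jar at (173,240).

```bash
cat > h.py <<'E'
import numpy as np,cv2
from scipy.spatial.transform import Rotation as Ro
from cell import r
def ray(n,u,v,z,c=None):
    c=c or r.calibration(n);R=np.array(c["R"]);t=np.array(c["t"])
    o=-R.T@t;d=R.T@np.array([(u-c["cx"])/c["fx"],(v-c["cy"])/c["fy"],1]);return o+d*(z-o[2])/d[2]
def proj(c,X):
    p=np.array(c["R"])@X+np.array(c["t"]);return c["fx"]*p[0]/p[2]+c["cx"],c["fy"]*p[1]/p[2]+c["cy"]
def tcp():
    s=r.get_state();q=s["ee_rot"];return np.array(s["position"]),Ro.from_quat([q[1],q[2],q[3],q[0]]).as_matrix(),s
E
python3 - <<'E'
from h import *
im=cv2.imread("pics/top0.png")
m=cv2.inRange(im,(140,140,140),(255,255,255));m[:,320:]=0;m[:165]=0;m[275:]=0;m[:,:215]=0
m=cv2.morphologyEx(m,cv2.MORPH_OPEN,np.ones((11,11)))
c=max(cv2.findContours(m,0,2)[0],key=cv2.contourArea)
rc=cv2.minAreaRect(c);print(rc)
P=np.array([ray("top",*p,111) for p in cv2.boxPoints(rc)]);print(P.round(1),P.mean(0))
cv2.imwrite("pics/t1.png",cv2.resize(im[160:300,210:400],None,fx=4,fy=4,interpolation=cv2.INTER_CUBIC))
E
```

```text
((266.7154235839844, 209.7769317626953), (83.47537231445312, 69.58348083496094), 7.125016689300537)
[[554.  350.3 111. ]
 [744.7 325.8 111. ]
 [710.1  99.3 111. ]
 [520.2 127.5 111. ]] [632.24862093 225.73070378 111.        ]
```

View pics/t1.png

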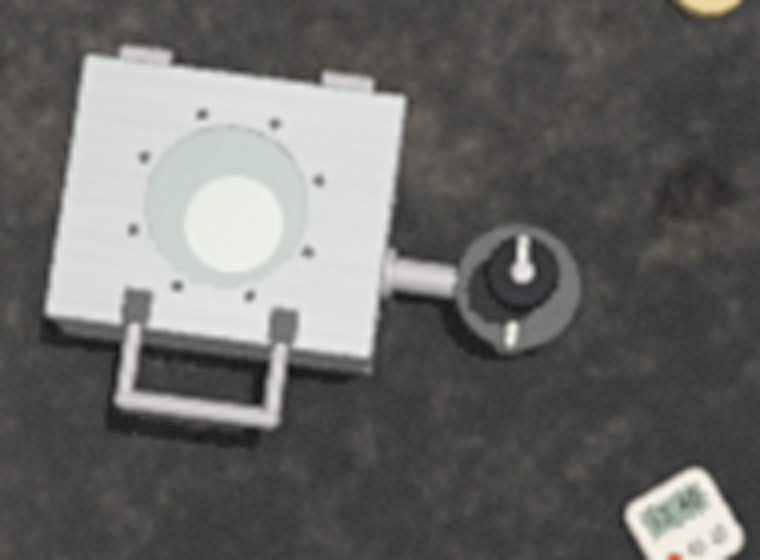

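The crop shows the handle bar from (122,402) to (275,420), the wheel nut at (522,271), the pointer tip at (524,238) and the mark at (511,335). The chamber is yawed a little.

```bash
python3 - <<'E'
from h import *
f=lambda u,v,z:ray("top",u/4+210,v/4+160,z)
a,b=f(122,402,110),f(275,420,110);print("bar",a,b,(a+b)/2,np.linalg.norm(a-b))
d=a-b;print("yaw bar",np.arctan2(-d[0],d[1]))
c=[f(84,56,111),f(406,97,111),f(46,318,111)]
print(c);d=c[0]-c[1];print("yaw lid",np.arctan2(-d[0],d[1])); d=c[0]-c[2];print(np.arctan2(d[1],d[0]))
w=f(522,271,122);p=f(524,238,120);mk=f(511,335,64);print("wheel",w,"ptr",np.arctan2(*(p-w)[1::-1]),"mark",mk,np.arctan2(*(mk-w)[1::-1]))
for n,u,v,z in(("bottle",440,270,100),("timer",380,291,20),("jar",173,240,120)):print(n,ray("top",u,v,z))
yaw=-.135
for y in(-.11,-.135,-.16):
    ex=np.array([np.cos(y),np.sin(y)]);ey=np.array([-ex[1],ex[0]])
    ch=((a+b)/2)[:2]+140*ex; print(y,ch, "wheel pred",ch-20*ex-205*ey)
E
```

```text
bar [494.78570969 298.31659845 110.        ] [480.06626968 195.77507498 110.        ] [487.42598968 247.04583671 110.        ] 103.59259602476482
yaw bar -0.14257220776268095
[array([733.6084763 , 322.10968462, 111.        ]), array([699.4185507 , 102.14642668, 111.        ]), array([552.90721329, 348.95068191, 111.        ])]
yaw lid -0.15420078501456247
-0.14745977559466958
wheel [575.27237665  27.33997378 122.        ] ptr -0.09609291217119391 mark [539.56833369  33.13529496  64.        ] 2.980680464106255
bottle [ 456.53025402 -238.88749327  100.        ]
timer [408.16191129 -83.81913661  20.        ]
jar [553.53522504 477.75593068 120.        ]
-0.11 [626.5798434 231.6768746] wheel pred [584.19616976  30.11144053]
-0.135 [626.15217605 228.20319317] wheel pred [578.74313567  27.7602265 ]
-0.16 [625.63780935 224.74128779] wheel pred [573.23303133  25.54605883]
```

```bash
python3 -m crank '[[8.5,-1,0,1.2,0,0,0],[8.5,-1.5,0,1.9,0,0,0],[8.5,-1.5,0,1.9,0,0,0],[8.5,-1.5,0,1.9,0,0,0],[8.5,-1.5,0,1.9,0,0,0],[8.5,-1.5,0,1.9,0,0,0],[8.5,-1.5,0,1.9,0,0,0],[8.5,-1.5,0,1.9,0,0,0],[8.5,-1.5,0,1.9,0,0,0],[8.5,-1.5,0,1.9,0,0,0]]' 40
python3 -m crank '[[8.5,-1.5,0,1.9,0,0,0],[8.5,-1.5,0,1.9,0,0,0],[8.5,-1.5,0,1.9,0,0,0],[8.5,-1.5,0,1.9,0,0,0],[8.5,-1.5,0,1.9,0,0,0],[8.5,-1.5,0,1.9,0,0,0],[8.5,-1.5,0,1.9,0,0,0],[8.5,-1.5,0,1.9,0,0,0],[8.5,-1.5,0,1.9,0,0,0],[8.5,-1.5,0,1.9,0,0,0]]'
```

```text
time: 0.93
position: [283.5, -370.0, 404.3]
ee_rot: [0.558, -0.558, 0.435, -0.434]
wrist_force: [0.1, 0.7, -0.7]
grip_width: 0.996
time: 1.77
position: [430.4, -178.0, 404.4]
ee_rot: [0.558, -0.558, 0.435, -0.434]
wrist_force: [-0.8, -0.6, -0.4]
grip_width: 0.998
```

```bash
python3 -m crank '[[8.5,-1.7,0.7,2.0,0,0,0],[8.5,-1.7,0.7,2.0,0,0,0],[8.5,-1.7,0.7,2.0,0,0,0],[8.5,-1.7,0.7,2.0,0,0,0],[8.5,-1.7,0.7,2.0,0,0,0],[8.5,-1.7,0.7,2.0,0,0,0],[8.5,-1.7,0.7,2.0,0,0,0],[8.5,-1.7,0.7,2.0,0,0,0],[8.5,-1.7,0.7,2.0,0,0,0],[8.5,-1,0.7,1.1,0,0,0]]'
cat > look.py <<'E'
import sys
from h import *
p,R,s=tcp();c=r.calibration("wrist");im=r.get_image("wrist")[:,:,::-1];cv2.imwrite(sys.argv[1],im)
print(p.round(1),R.round(3).tolist(),np.round(s["joint_pos"],3),s["time"])
print({k:np.round(v,3).tolist() for k,v in c.items()})
import pickle;pickle.dump(c,open(sys.argv[1]+".pkl","wb"))
E
python3 look.py pics/w1.png
```

```text
time: 2.6
position: [575.9, 27.6, 334.1]
ee_rot: [0.559, -0.558, 0.434, -0.434]
wrist_force: [0.6, -0.2, 0.8]
grip_width: 0.993
[575.9  27.6 334.1] [[0.247, -0.0, 0.969], [-0.969, 0.001, 0.247], [-0.001, -1.0, 0.0]] [-1.020e-01  2.760e-01  1.609e+00  1.000e-03  1.257e+00  1.218e+00] 2.6
{'fx': 419.496, 'fy': 419.496, 'cx': 327.5, 'cy': 234.949, 'R': [[0.247, -0.969, -0.001], [-0.915, -0.234, 0.327], [-0.317, -0.08, -0.945]], 't': [-114.898, 513.418, 500.44]}
```

View pics/w1.png

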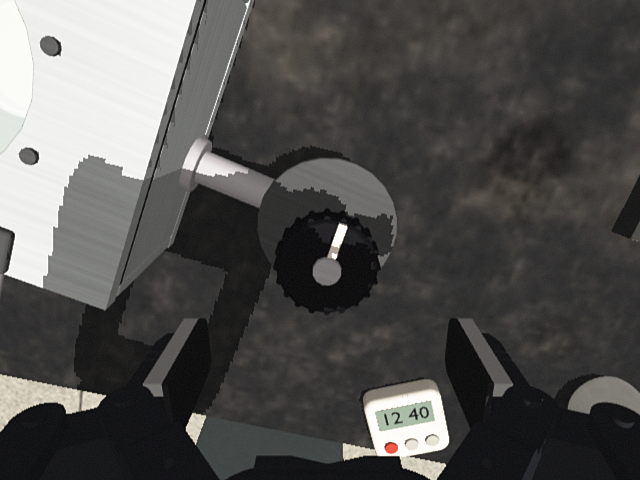

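The close view shows the nut at (327,271), the pointer tip at (342,226) and the disc outline centred at about (327,262). The open fingers sit on either side.

```bash
python3 - <<'E'
from h import *
import pickle;c=pickle.load(open("pics/w1.png.pkl","rb"))
w=ray(0,327,271,122,c);p=ray(0,342,226,121,c);b=ray(0,333,255,121,c)
print(w,np.arctan2(*(p-w)[1::-1]),np.arctan2(*(p-b)[1::-1]))
P,R,_=tcp();print("tool shift cm",R.T@(np.array([w[0],w[1],109])-P-155*R[:,1])/10)
# lid edge: top front corner and right edge
a=ray(0,107,309,111,c);d=ray(0,203,0,111,c);print(a,d,np.arctan2(*(d-a)[1::-1]))
E
```

```text
[578.32198696  29.18020322 122.        ] -0.052486626604297114 -0.026826571181703205
tool shift cm [0.07193464 6.8479435  0.26079171]
[524.2787965  133.62760138 111.        ] [678.21492414 107.02494147 111.        ] -0.17112599594040398
```

```bash
python3 -m crank '[[8.5,0.1,0.7,0.2,0,0,0],[8.5,0,1,0,0,0,0],[8.5,0,1,0,0,0,0],[8.5,0,1,0,0,0,0],[8.5,0,1,0,0,0,0],[8.5,0,1,0,0,0,0],[8.5,0,0.8,0,0,0,0],[8.5,0,0.5,0,0,0,0],[8.5,0,0,0,0,0,0],[8.5,0,0,0,0,0,0]]'
python3 -m crank '[[4.5,0,0,0,0,0,0],[4.5,0,0,0,0,0,0],[4.5,0,0,0,0,0,0],[4.5,0,0,0,0,0,0],[4.5,0,0,0,0,0,0],[4.5,0,0,0,0,0,0],[4.5,0,0,0,0,0,0],[4.5,0,0,0,0,0,0],[4.5,0,0,0,0,0,0],[4.5,0,0,0,0,0,0]]' 35
```

```text
time: 3.48
position: [577.6, 24.4, 264.4]
ee_rot: [-0.558, 0.558, -0.435, 0.434]
wrist_force: [0.7, -0.4, -0.3]
grip_width: 0.997
time: 4.32
position: [577.3, 27.4, 266.7]
ee_rot: [0.56, -0.556, 0.436, -0.433]
wrist_force: [-4.1, 10.8, 9.3]
grip_width: 0.562
```

```bash
python3 -m crank '[[4.5,-0.2,0,0,0,0,0],[4.5,-0.2,-0.2,0,0,0,0],[4.5,0,0,0,0,0,0],[4.5,0,0,0,0,-4,0],[4.5,0,0,0,0,-6,0],[4.5,0,0,0,0,-6,0],[4.5,0,0,0,0,-6,0],[4.5,0,0,0,0,-6,0],[4.5,0,0,0,0,-6,0],[4.5,0,0,0,0,-6,0]]'
python3 look.py pics/w2.png
```

```text
time: 5.15
position: [577.3, 27.9, 266.9]
ee_rot: [0.674, -0.673, 0.215, -0.216]
wrist_force: [4.5, 0.3, -3.0]
grip_width: 0.562
[577.3  27.9 266.9] [[0.814, 0.002, 0.581], [-0.581, 0.0, 0.814], [0.001, -1.0, 0.001]] [-0.101  0.36   1.654  0.     1.126  0.519] 5.15
{'fx': 419.496, 'fy': 419.496, 'cx': 327.5, 'cy': 234.949, 'R': [[0.814, -0.581, 0.002], [-0.55, -0.769, 0.327], [-0.189, -0.267, -0.945]], 't': [-453.273, 341.315, 368.474]}
```

View pics/w2.png

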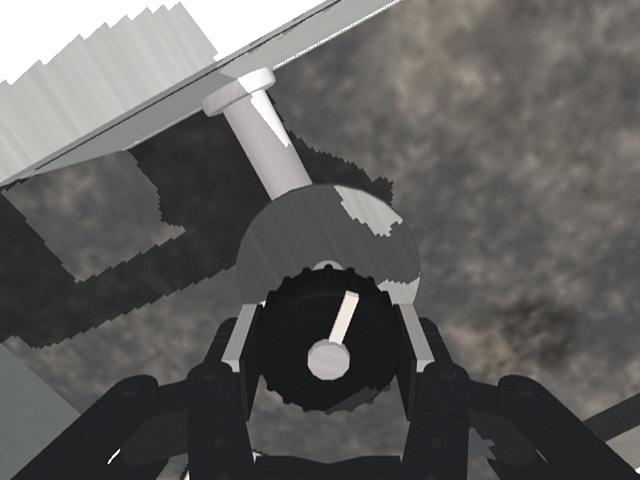

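The pads grip the wheel, and its pointer (nut (328,360), tip (352,294)) turns with the gripper without slip. I'll continue turning.

```bash
python3 -m crank '[[4.5,0,0,0,0,-6,0],[4.5,0,0,0,0,-6,0],[4.5,0,0,0,0,-6,0],[4.5,0,0,0,0,-6,0],[4.5,0,0,0,0,-6,0],[4.5,0,0,0,0,-6,0],[4.5,0,0,0,0,-6,0],[4.5,0,0,0,0,-6,0],[4.5,0,0,0,0,-6,0],[4.5,0,0,0,0,-6,0]]'
python3 -m crank '[[4.5,0,0,0,0,-6,0],[4.5,0,0,0,0,-6,0],[4.5,0,0,0,0,-6,0],[4.5,0,0,0,0,-6,0],[4.5,0,0,0,0,-6,0],[4.5,0,0,0,0,-6,0],[4.5,0,0,0,0,-6,0],[4.5,0,0,0,0,-6,0],[4.5,0,0,0,0,-6,0],[4.5,0,0,0,0,0,0]]'
python3 look.py pics/w3.png
```

```text
time: 6.03
position: [578.2, 27.8, 266.9]
ee_rot: [-0.69, 0.692, 0.151, -0.147]
wrist_force: [9.0, -0.1, -8.0]
grip_width: 0.568
time: 6.87
position: [578.7, 28.5, 267.0]
ee_rot: [-0.547, 0.55, 0.449, -0.444]
wrist_force: [9.5, 3.7, -8.6]
grip_width: 0.566
[578.7  28.5 267. ] [[0.203, 0.008, -0.979], [0.979, 0.0, 0.203], [0.002, -1.0, -0.008]] [-1.000e-01  3.610e-01  1.652e+00  1.000e-03  1.121e+00 -1.467e+00] 6.8667
{'fx': 419.496, 'fy': 419.496, 'cx': 327.5, 'cy': 234.949, 'R': [[0.203, 0.979, 0.002], [0.922, -0.192, 0.335], [0.328, -0.067, -0.942]], 't': [-146.085, -527.592, 63.484]}
```

View pics/w3.png

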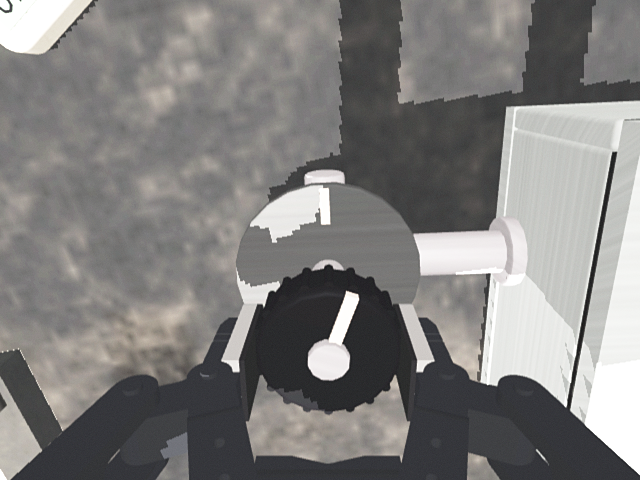

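The pointer (nut (328,360), tip (351,293)) is short of the mark at (325,206), which lies straight up the picture.

```bash
python3 - <<'E'
from h import *
import pickle
g=lambda a,b:np.degrees(np.arctan2(*(b-a)[1::-1]))
c=pickle.load(open("pics/w3.png.pkl","rb"))
n=ray(0,328,360,122,c);p=ray(0,351,293,121,c);b=ray(0,336,339,121,c);m=ray(0,325,206,64,c);m1=ray(0,323,190,64,c);m2=ray(0,326,223,64,c)
print(n,"ptr",g(n,p),g(b,p),"mark",m,g(n,m),g(m2,m1))
# chamber edges: box right wall, pipe direction
print("pipe",g(ray(0,418,255,80,c),ray(0,500,253,80,c))-90)
print("yaw top front edge",g(ray(0,511,108,100,c),ray(0,640,104,100,c))-90)
E
```

```text
[577.7938335   29.37412566 122.        ] ptr 151.70174185494002 152.99549635681126 mark [542.6777248   35.49526693  64.        ] 170.11203540341927 173.16481825441934
pipe -10.23950345423762
yaw top front edge -10.00808816525118
```

```bash
python3 -m crank '[[4.5,0,0,0,0,-3,0],[4.5,0,0,0,0,-5,0],[4.5,0,0,0,0,-5,0],[4.5,0,0,0,0,-3.5,0],[4.5,0,0,0,0,-1.5,0],[4.5,0,0,0,0,0,0],[4.5,0,0,0,0,0,0],[4.5,0,0,0,0,0,0],[8.5,0,0,0,0,0,0],[8.5,0,0,0,0,0,0]]'
python3 -m crank '[[8.5,0,0,0,0,0,0],[8.5,0,0,0,0,0,0],[8.5,0,0,0,0,0,0],[8.5,0,0,0,0,0,0],[8.5,0,0,0,0,0,0],[8.5,0,-0.5,0,0,0,0],[8.5,0,-1.5,0,0,0,0],[8.5,0,-2.5,0,0,0,0],[8.5,0,-2.5,0,0,0,0],[8.5,0,-2,0,0,0,0]]'
python3 look.py pics/w4.png
```

```text
time: 7.75
position: [576.6, 28.2, 266.8]
ee_rot: [0.473, -0.472, -0.526, 0.526]
wrist_force: [0.2, 0.3, -0.1]
grip_width: 0.828
time: 8.58
position: [576.9, 28.3, 358.9]
ee_rot: [-0.472, 0.473, 0.527, -0.526]
wrist_force: [0.3, 0.2, -0.2]
grip_width: 0.998
[576.9  28.3 358.9] [[-0.108, 0.002, -0.994], [0.994, -0.0, -0.108], [-0.0, -1.0, -0.002]] [-0.101  0.252  1.584 -0.     1.304 -1.78 ] 8.5833
{'fx': 419.496, 'fy': 419.496, 'cx': 327.5, 'cy': 234.949, 'R': [[-0.108, 0.994, -0.0], [0.939, 0.102, 0.329], [0.328, 0.035, -0.944]], 't': [33.899, -572.479, 148.994]}
```

View pics/w4.png

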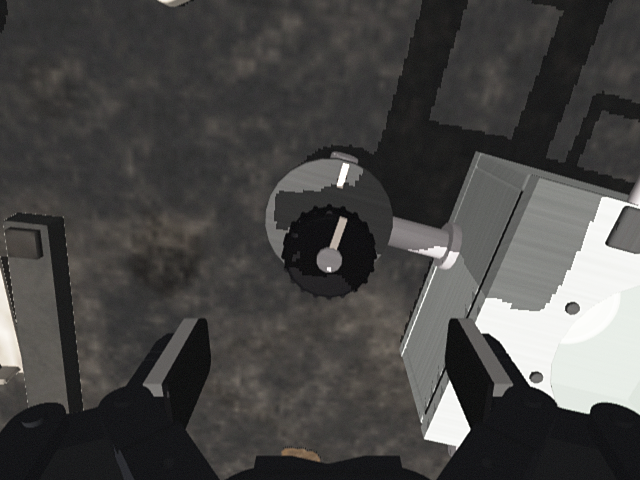

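The gripper is off the wheel. The pointer (nut (329,260), tip (343,217)) now lines up roughly with the mark at (343,175).

```bash
python3 - <<'E'
from h import *
import pickle
g=lambda d:np.degrees(np.arctan2(d[1],d[0]))
c=pickle.load(open("pics/w4.png.pkl","rb"));im=cv2.imread("pics/w4.png")
for (x0,x1,y0,y1,z) in((333,352,212,248,121),(333,356,161,190,64)):
    m=cv2.inRange(im[y0:y1,x0:x1],(130,130,130),(255,255,255))
    y,x=np.nonzero(m);P=np.array([ray(0,a+x0,b+y0,z,c)[:2] for a,b in zip(x,y)])
    w,V=np.linalg.eigh(np.cov(P.T));n=ray(0,329.5,259.5,122,c)[:2]
    print(len(x),P.mean(0),"axis",g(V[:,1])%180,"from nut",n,g(P.mean(0)-n))
# wheel disc circle
m=cv2.inRange(im,(0,0,0),(38,38,38))
# chamber lid edge
for a,b in(((530,178),(427,425)),((479,153),(402,350))):
    d=ray(0,*a,111 if a[0]==530 else 100,c)-ray(0,*b,111 if a[0]==530 else 100,c);print("edge",g(d))
E
python3 - <<'E'
from h import *
# top image again
im=r.get_image("top")[:,:,::-1];cv2.imwrite("pics/top2.png",im)
E
```

```text
218 [562.06499588  32.83070895] axis 169.95073515320286 from nut [577.81434606  29.78366035] 169.05018997557102
182 [542.64775806  34.53110552] axis 170.77345281408913 from nut [577.81434606  29.78366035] 172.31162297032967
edge 171.98393705023014
edge 170.81200990949407
```

```bash
python3 -m crank '[[8.5,1.5,0,0.4,0,0,0],[8.5,2.3,0,0.6,0,0,0],[8.5,2.5,0,0.7,0,0,0],[8.5,2.5,0,0.7,0,0,0],[8.5,2.5,0,0.7,0,0,0],[8.5,2.5,0,0.7,0,0,0],[8.5,2.5,0,0.7,0,0,0],[8.5,2.5,0,0.7,0,0,0],[8.5,2.3,0,0.6,0,0,0],[8.5,1.8,0,0.5,0,0,0]]'
python3 -m crank '[[8.5,0,0,0,0,4,0],[8.5,0,0,0,0,6,0],[8.5,0,0,0,0,6,0],[8.5,0,0,0,0,6,0],[8.5,0,0,0,0,6,0],[8.5,0,0,0,0,6,0],[8.5,0,0,0,0,6,0],[8.5,0,0,0,0,6,0],[8.5,0,0,0,0,6,0],[8.5,0,0,0,0,6,0]]'
python3 -m crank '[[8.5,0,0,0,0,6,0],[8.5,0,0,0,0,6,0],[8.5,0,0,0,0,6,0],[8.5,0,0,0,0,6,0],[8.5,0,0,0,0,6,0],[8.5,0,0,0,0,6,0],[8.5,0,0,0,0,6,0],[8.5,0,0,0,0,5.5,0],[8.5,0,0,0,0,0,0],[8.5,0,0,0,0,0,0]]'
python3 look.py pics/w5.png
```

```text
time: 9.52
position: [487.1, 251.1, 354.7]
ee_rot: [0.473, -0.471, -0.526, 0.528]
wrist_force: [0.6, -0.4, -0.3]
grip_width: 0.997
time: 10.35
position: [488.0, 249.6, 354.7]
ee_rot: [0.669, -0.669, -0.228, 0.231]
wrist_force: [-0.3, -0.5, 0.8]
grip_width: 0.993
time: 11.18
position: [488.3, 249.4, 355.2]
ee_rot: [-0.705, 0.705, -0.057, 0.055]
wrist_force: [-0.2, 0.2, 0.4]
grip_width: 0.993
[488.3 249.4 355.2] [[0.987, -0.003, 0.159], [-0.159, -0.001, 0.987], [-0.003, -1.0, -0.001]] [0.314 0.197 1.659 0.    1.288 0.474] 11.1833
{'fx': 419.496, 'fy': 419.496, 'cx': 327.5, 'cy': 234.949, 'R': [[0.987, -0.159, -0.003], [-0.149, -0.933, 0.329], [-0.055, -0.324, -0.944]], 't': [-440.999, 278.424, 443.016]}
```

View pics/w5.png

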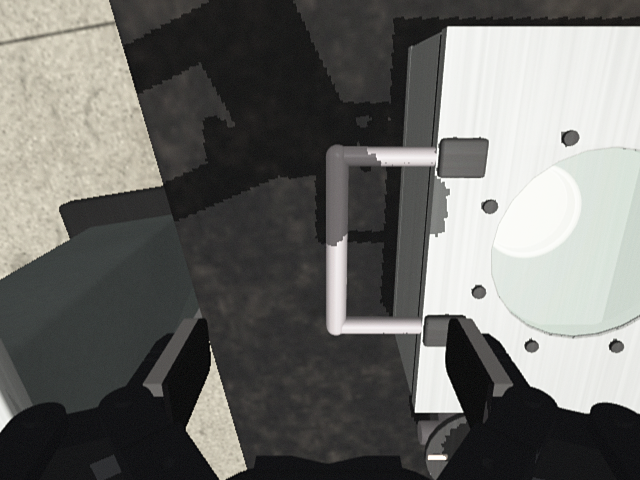

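The bar runs from (337,153) to (336,328), nearly parallel to the image columns, so the yaw is right. The lid's front edge is at x ≈ 440.

```bash
python3 - <<'E'
from h import *
import pickle
c=pickle.load(open("pics/w5.png.pkl","rb"))
a=ray(0,337,152,106,c);b=ray(0,336.5,328,106,c);print(a,b,(a+b)/2,np.linalg.norm(a-b),np.degrees(np.arctan2(*(a-b)[1::-1]))-90)
P,R,_=tcp();print(R.T@((a+b)/2-P-155*R[:,1])/10)
E
```

```text
[500.50208997 302.09735941 106.        ] [484.34902458 198.59543042 106.        ] [492.42555727 250.34639492 106.        ] 104.7548129004849 -8.870331661929356
[0.42141749 9.44861726 0.18022637]
```

```bash
python3 -m crank '[[4,0.4,0,0.2,0,0,0],[4,0,0,0,0,0,0],[4,0,0.4,0,0,0,0],[4,0,1.2,0,0,0,0],[4,0,1.5,0,0,0,0],[4,0,1.5,0,0,0,0],[4,0,1.5,0,0,0,0],[4,0,1.5,0,0,0,0],[4,0,1.2,0,0,0,0],[4,0,0.6,0,0,0,0]]' 60
python3 -m crank '[[4,0,0,0,0,0,0],[0.5,0,0,0,0,0,0],[0.5,0,0,0,0,0,0],[0.5,0,0,0,0,0,0],[0.5,0,0,0,0,0,0],[0.5,0,0,0,0,0,0],[0.5,0,0,0,0,0,0],[0.5,0,0,0,0,0,0],[0.5,0,0,0,0,0,0],[0.5,0,0,0,0,0,0]]'
```

```text
time: 12.07
position: [492.5, 250.1, 259.8]
ee_rot: [-0.704, 0.705, -0.059, 0.056]
wrist_force: [-1.0, -0.5, -0.2]
grip_width: 0.467
time: 12.9
position: [493.1, 250.9, 263.1]
ee_rot: [0.705, -0.705, 0.058, -0.057]
wrist_force: [-4.7, 1.8, 3.1]
grip_width: 0.113
```

```bash
python3 -m crank '[[0.5,0.03,-1.02,0,0,0,0],[0.5,0.06,-1.03,0,0,0,0],[0.5,0.11,-1.02,0,0,0,0],[0.5,0.16,-1.01,0,0,0,0],[0.5,0.2,-1,0,0,0,0],[0.5,0.25,-1,0,0,0,0],[0.5,0.29,-0.99,0,0,0,0],[0.5,0.33,-0.97,0,0,0,0],[0.5,0.37,-0.96,0,0,0,0],[0.5,0.41,-0.93,0,0,0,0]]'
```

```text
time: 13.73
position: [514.0, 247.4, 362.7]
ee_rot: [0.705, -0.705, 0.059, -0.055]
wrist_force: [-5.3, 4.7, -2.0]
grip_width: 0.116
```

```bash
python3 -m crank '[[0.5,0.45,-0.92,0,0,0,0],[0.5,0.5,-0.9,0,0,0,0],[0.5,0.53,-0.88,0,0,0,0],[0.5,0.57,-0.85,0,0,0,0],[0.5,0.61,-0.83,0,0,0,0],[0.5,0.64,-0.8,0,0,0,0],[0.5,0.68,-0.77,0,0,0,0],[0.5,0.7,-0.74,0,0,0,0],[0.5,0.74,-0.71,0,0,0,0],[0.5,0.77,-0.68,0,0,0,0]]'
python3 -m crank '[[0.5,0,0,0,0,0,0],[0.5,0,0,0,0,0,0],[0.5,0,0,0,0,0,0],[0.5,0,0,0,0,0,0],[0.5,0,0,0,0,0,0],[0.5,0,0,0,0,0,0],[0.5,0,0,0,0,0,0],[0.5,0,0,0,0,0,0],[0.5,0,0,0,0,0,0],[0.5,0,0,0,0,0,0]]'
python3 look.py pics/w6.png
python3 - <<'E'
from h import *
for n in("scene","top"): cv2.imwrite(f"pics/{n}6.png",r.get_image(n)[:,:,::-1])
a=cv2.imread("pics/scene6.png")[170:320,180:400];b=cv2.imread("pics/top6.png")[160:310,180:400]
cv2.imwrite("pics/both6.png",np.vstack([cv2.resize(x,None,fx=2,fy=2,interpolation=2) for x in(a,b)]))
E
```

```text
time: 14.57
position: [573.9, 237.8, 446.1]
ee_rot: [0.705, -0.704, 0.06, -0.054]
wrist_force: [-13.1, 3.6, 8.6]
grip_width: 0.111
time: 15.4
position: [574.3, 237.7, 447.4]
ee_rot: [0.705, -0.704, 0.058, -0.056]
wrist_force: [-12.4, 2.6, 9.5]
grip_width: 0.11
[574.3 237.7 447.4] [[0.987, -0.003, 0.16], [-0.16, 0.002, 0.987], [-0.003, -1.0, 0.001]] [0.253 0.277 1.367 0.002 1.5   0.413] 15.4
{'fx': 419.496, 'fy': 419.496, 'cx': 327.5, 'cy': 234.949, 'R': [[0.987, -0.16, -0.003], [-0.15, -0.933, 0.327], [-0.055, -0.322, -0.945]], 't': [-526.766, 251.788, 531.149]}
```

View pics/both6.png

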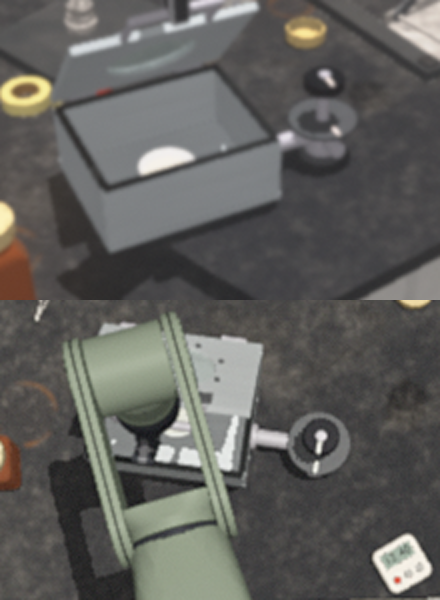

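View pics/w6.png

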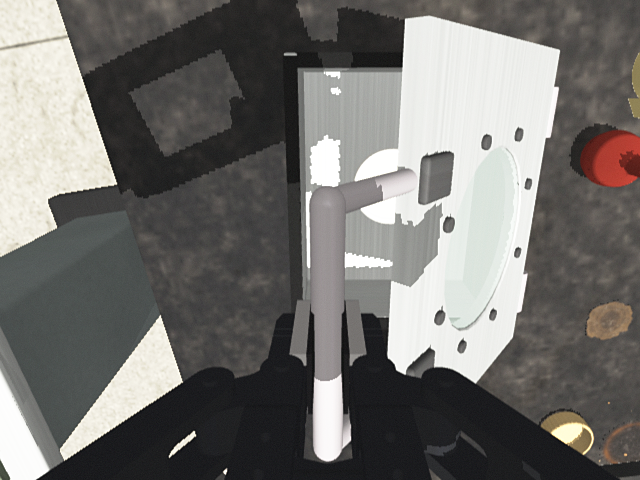

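The lid is open and the gripper holds the bar, seen from (327,200) down to the pads. The wheel pointer stands over the mark. I'll check the angle from the pictures.

```bash
python3 - <<'E'
from h import *
import pickle
c=pickle.load(open("pics/w6.png.pkl","rb"))
y=np.radians(-9.2);ex=np.array([np.cos(y),np.sin(y),0]);ey=np.array([-ex[1],ex[0],0]);ez=np.array([0,0,1.])
for B in((492.2,250.4),):
  H=np.array([*B,106])+235*ex
  for th in(48,49,50,51,52):
    t=np.radians(th);d=-ex*np.cos(t)+ez*np.sin(t);nrm=ex*np.sin(t)+ez*np.cos(t)
    L=lambda rr,s,o=5:np.round(proj(c,H+d*rr+ey*s+nrm*o)).astype(int).tolist()
    q=lambda s:np.round(proj(c,H+d*235+ey*s),1)
    cs=r.calibration("scene");S=lambda rr,s,o:np.round(proj(cs,H+d*rr+ey*s+nrm*o),1).tolist()
    print(th,"bar",q(45),q(10),"lid front corner top",L(185,110),"back?",L(0,110),"scene front corners",S(185,110,5),S(185,-110,5))
    print("   grasp pt expected",(H+d*235).round(1))
P,R,s=tcp();print("grasp meas",P+155*R[:,1],s["wrist_force"])
E
```

```text
48 bar [315.2 215.4] [316.1 306.7] lid front corner top [418, 19] back? [560, 51] scene front corners [215.5, 195.1] [308.6, 171.9]
   grasp pt expected [569.  238.  280.6]
49 bar [324.1 217.7] [324.4 310.3] lid front corner top [426, 18] back? [560, 51] scene front corners [215.0, 193.7] [308.2, 170.6]
   grasp pt expected [572.  237.5 283.4]
50 bar [333.5 220.1] [333.1 314.1] lid front corner top [434, 17] back? [561, 51] scene front corners [214.5, 192.3] [307.7, 169.4]
   grasp pt expected [575.1 237.  286. ]
51 bar [343.4 222.4] [342.2 317.8] lid front corner top [443, 16] back? [561, 51] scene front corners [214.0, 190.9] [307.2, 168.1]
   grasp pt expected [578.2 236.5 288.6]
52 bar [353.7 224.9] [351.7 321.7] lid front corner top [451, 15] back? [561, 51] scene front corners [213.6, 189.6] [306.7, 166.8]
   grasp pt expected [581.4 236.  291.2]
grasp meas [573.84044023 237.89614637 292.41160723] [-13.53665051   2.84904489  10.76871854]
```

```bash
python3 -m crank '[[0.5,-0.06,-0.13,0,0,0,0],[0.5,-0.06,-0.13,0,0,0,0],[0.5,0,0,0,0,0,0],[0.5,0,0,0,0,0,0],[0.5,0,0,0,0,0,0],[0.5,0,0,0,0,0,0],[0.5,0,0,0,0,0,0],[0.5,0,0,0,0,0,0],[0.5,0,0,0,0,0,0],[0.5,0,0,0,0,0,0]]'
python3 look.py pics/w7.png
python3 - <<'E'
import cv2,numpy as np
from h import r
for f in("w6","w7"):
    g=cv2.imread(f"pics/{f}.png",0)
    for row in(240,260,280):
        # bar edges: strongest gradients near 300-360
        d=np.diff(cv2.GaussianBlur(g,(5,5),0)[row,295:365].astype(int));print(f,row,295+d.argmax(),295+d.argmin())
    row=g[60].astype(int);d=np.diff(row[380:480]);print("lid left edge",380+d.argmax())
im=r.get_image("top")[:,:,::-1]
cv2.imwrite("pics/f.png",np.hstack([cv2.resize(im[200:260,310:370],None,fx=6,fy=6,interpolation=2),cv2.resize(im[210:310,360:460],(360,360))]))
E
```

```text
time: 16.38
position: [574.3, 237.6, 447.9]
ee_rot: [0.705, -0.704, 0.057, -0.057]
wrist_force: [-6.3, 4.4, 2.5]
grip_width: 0.107
[574.3 237.6 447.9] [[0.987, -0.001, 0.161], [-0.161, 0.001, 0.987], [-0.001, -1.0, 0.001]] [0.253 0.276 1.367 0.002 1.499 0.414] 16.3833
{'fx': 419.496, 'fy': 419.496, 'cx': 327.5, 'cy': 234.949, 'R': [[0.987, -0.161, -0.001], [-0.152, -0.933, 0.327], [-0.053, -0.322, -0.945]], 't': [-527.651, 252.367, 530.448]}
w6 240 306 309
w6 260 306 309
w6 280 302 309
lid left edge 402
w7 240 305 309
w7 260 344 309
w7 280 300 309
lid left edge 401
```

View pics/f.png

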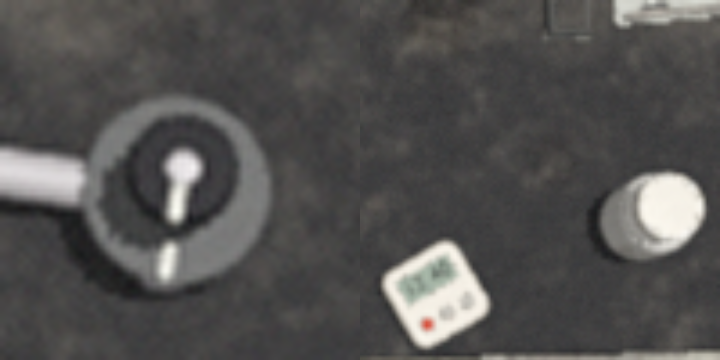

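The pointer is in line with the mark, and the timer and bottle are undisturbed. The stress in the grip is relieved and the lid is steady, so I'm handing in.

```bash
python3 -c "
from cell import r
print(r.job_done());s=r.get_state();print(s['time'],s['position'],s['wrist_force'],s['grip_width'])"
```

```text
the job is handed in; nothing more can be done
None
the job is handed in; nothing more can be done
```

I vented the chamber first with its lid shut, then lifted the lid to about 50° and handed the job in at about 16.5 s with the gripper still holding it.

- **Wheel:** I turned it about 175° anticlockwise. The last close view put the pointer at 169–170° and the mark at 170.8–172.3°, so it is about 1–3° short. The final top view still shows the pointer in line with the mark.
- **Lid angle:** The checks disagree by about 1°: the bar in the wrist picture gives 49.3°, the lid corner about 49.8°, and the arm's motion about 50.5°. I took this as 50° within about 1°.
- **Grip:** The arm was pulling the bar about 15 N toward the hinge, so I eased the pose by about 3 mm. The wrist force was then about 8 N. The grip is 60 N, and the lid held steady.
- **Bystanders:** The timer and bottle look undisturbed in the final top view. I did not check the jar closely at the end, but the arm never went near it.

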